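# Code the last jar and flag the tub as finished

### The job

Take the short pale jar that stands on the bench and press it upright, bottom down, onto the round sprung plate of the coder, between the steel side guides, until the plate is fully down; hold it down for about a second. Then stand the jar in the empty pocket of the yellow foam in the red tub and let go of it, and after that take the spring clip from its stand and clip it well down over the tub's front rim, the long wall nearest the robot, its jaws square to the wall. Leave the other two jars and the tall bottle where they are, and do not bump the magnifier.

Things in the scene. Friction and masses are not known exactly. Their poses are not given: they have to be found in the camera images.
- jar: the jar to be coded: plain off-white closed cylinder, diameter 48, height 88 mm, about 150 g, grey bands at its lid, standing on the bench. Origin at the centre of its underside, z up along it
- jar_b: a finished jar, the same size, standing in a pocket of the tub: leave it. Origin as for jar
- jar_c: another finished jar in a pocket of the tub: leave it. Origin as for jar
- bottle: tall slim amber bottle, diameter 40, height 150 mm, standing on the bench; leave it. Origin at the centre of its underside
- coder: fixed grey box 110 (x) by 100 (y) by 45 mm with a round sprung plate over its middle. Steel side guides at y = +-38 mm (72 mm clear between, 70 mm long in x, tops 125 mm above the bench); open to -x and +x; a black bar at x = 38 to 54 mm rises to 70 mm. Fingers holding a jar fit only in line along the coder's x. Origin at the centre of the underside
- pad_top (a point): centre of the top face of the coder's sprung plate (rubber faced disc, diameter 60 mm): 60 mm above the bench when up, 50 mm when fully down. It starts to move at 4 N and is fully down at 12 N
- coder_pad (a joint): how far the sprung plate is pressed: 0 up, 0.010 m fully down
- tub: red tub, fixed, 140 (x) by 256 (y) by 50 mm high, walls 4 mm, front wall at -x. Its rear holds yellow foam (top 45 mm above the bench) with three pockets 56 mm square at x = 30, y = -78, 0, 78 mm, floors 20 mm above the bench; two hold jars, one is empty. The 58 mm strip behind the front wall is free. Origin at the centre of the underside
- tub_rim (a point): middle of the top edge of the tub's front wall (-x side, long wall nearest the robot), 50 mm above the bench, halfway through the 4 mm thickness; axes as the tub's: the rim runs along y
- liner: thin black rubber disc, diameter 44, 2 mm thick, fixed on the floor of the empty pocket, at its centre. Origin at the centre of its underside, 20 mm above the bench
- stand: clip stand, fixed: dark base 70 (x) by 80 (y) by 20 mm with an upright aluminium plate along y, 4 mm thick, 60 mm long, its top edge 60 mm above the bench. Origin at the centre of its underside
- clip: grey spring clip, 63 tall, 24 mm wide (y), clipped over the top edge of the stand's plate, jaws down. Two like halves hinged along y, 28 mm above the jaw tips; a wall can enter 28 mm. Its two flared handles, 30 to 63 mm above the tips, are pinched together along x. Origin midway between the jaw tips, z up; the frame belongs to the -x half
- clip_grip (a point): where to pinch the clip: between its handles, 48 mm above the jaw tips. The handles are 45 mm apart over their outsides at the top and 28 mm at the bottom; pinched (about 12 N) they come parallel at 27 mm, and the jaws then stand 18 mm apart at the tips
- clip_jaw (a joint): opening of the clip: -0.14 rad jaws shut on nothing, 0 closed on a 4 mm wall, 0.5 fully open
- magnifier: bench magnifier, fixed: white foot of diameter 76 mm, post of diameter 12 mm at its centre, and a round lens of diameter 70 mm held level at 191 to 201 mm above the bench, its centre 70 mm from the post along +x. Origin at the centre of the underside of the foot
Things that resemble listed ones, but are neither listed nor needed, are in the scene too. What is shaped like the jar but purple is not meant.

How it is judged (in metres and radians):
On the way, in this order (a step that is already met when the one before it is completed fails the run):
1. the held jar, upright and over the plate (within 10 mm), presses the coder's plate fully down (at least 9 of 10 mm), the fingers not touching the coder, for half a second (value of joint coder_pad above 0.009 m and horizontal distance between jar and pad_top below 0.01 m and angle between jar's own z axis and vertical below 0.12 rad and contact force between jar and coder above 4 N and contact force between the fingers and coder below 0.5 N and contact force between the fingers and jar above 1 N), for 0.5 s.
2. the jar stands on the floor of the empty pocket, upright and released (horizontal distance between jar and liner below 0.01 m and z of jar in the frame of liner below 0.006 m and angle between jar's own z axis and vertical below 0.12 rad and contact force between the fingers and jar below 0.2 N), for 0.2 s.
At the end, for the whole second after the job is handed in: The jar stands upright (within 0.12 rad) on the floor of the pocket that was empty; the clip grips the tub's front wall, jaws astride it and at least 8 mm down from the rim, upright within 0.3 rad and square within 0.35 rad, at rest; the coder's plate is up again (horizontal distance between jar and liner below 0.01 m and z of jar in the frame of liner below 0.006 m and angle between jar's own z axis and vertical below 0.12 rad and x of clip in the frame of tub_rim between -0.008 and 0.008 m and y of clip in the frame of tub_rim between -0.115 and 0.115 m and z of clip in the frame of tub_rim below -0.008 m and angle between clip's own z axis and vertical below 0.3 rad and angle between the x axis of clip and the x axis of tub, either way round below 0.35 rad and value of joint clip_jaw above -0.09 rad and contact force between clip and tub above 1 N and linear speed of each of clip, jar below 0.02 m/s and value of joint coder_pad below 0.003 m); the robot touches nothing.
It fails at once if the bottle moved more than 25 mm or tipped (distance of bottle from where it was at the start of the episode above 0.025 m or angle between bottle's own z axis and vertical above 0.4 rad).
It fails at once if a finished jar taken out of its pocket or tipped (distance of any of jar_b, jar_c from where it was at the start of the episode above 0.015 m or angle between any of jar_b, jar_c's own z axis and vertical above 0.3 rad).
It fails at once if the magnifier bumped (more than 3 N) (contact force between magnifier and anything else above 3 N).
It also fails if it takes over 64 s, if anything falls off the work surface, if the arm or the gripper's body presses on something with over 40 N, if the wrist force passes 120 N, or if a joint passes its speed limit or range.

### The arm

A 6-joint arm with a two-finger parallel gripper is mounted at the origin on the work surface. World frame = base frame: x ahead of the robot, y to its left, z up, the work surface at z = 0. Lengths are in mm, angles in rad, forces in N, time in s.
With the tool pointing down it reaches from about 350 to 975 mm from the base axis. Payload 17.4 kg.
Tool frame: the origin (TCP) lies between the finger pads; the fingertips stand ctrl.nose_length ahead of it and the grasp point (between the pads) lies 5 mm behind it (ctrl.nose_length is the distance from the TCP to the fingertips, in mm); z points along the fingers, y is the line along which they close (so a half turn about z gives the same grasp; the last joint's range is limited). The gripper opens to 85 mm and grips with 20 to 120 N. Pads are 22 mm wide; open, the fingers measure 114 mm over their backs; the gripper's body (76 mm by 85 mm) begins 54 mm behind the grasp point. The pads swing forward as they close: fully open they stand 13 mm farther back than shut.
Start: joints at [1.1, 0.116, 1.442, -0, 1.584, -0.038], TCP at [283.113, 612.764, 245.303] pointing down, gripper open.
Joint ranges: [-2.83, 2.83], [-0.83, 2.19], [0.07, 2.5], [-1.14, 4.28], [0.01, 3], [-2.97, 2.97]. Speed limits (rad/s): [1.89, 1.89, 2.22, 3.14, 3.14, 3.14].

### API

Orientations are given as a unit quaternion [x, y, z, w].
In Python, from station import ctrl, viewer gives the robot as it stands.
- The arm moves only by the tool move_arm, never from a script. Its argument "deltas" is a list of rows, each a list of 5 numbers: the finger opening in m, from 0 to 0.0854, then the shift along the tool's x, y, z in m, then the turn about the tool's z in rad. In form: [[gripper, x, y, z, turn], ...]. A call has 1 to 5 rows; each row shifts and turns the commanded pose from where the row before left it, along the tool's axes as they then stand; what a row does not reach is not made up. A row lasts 1/10 s, in which the tool goes at most 50 mm and 8.59 degrees, less where a joint would pass 70% of its speed; a pose out of reach is approached as far as the arm can. A call with a gripper value outside its range is refused whole. The fingers move at their own pace and stop on an object; "squeeze" is the grip in N (left out, the last holds). Time passes only in rows, so rows that do not move let the fingers close. It gives the time, the measured TCP pose, the force, the opening and the grip force at its end, in the units of the state.
- ctrl.state(): the state, without advancing time (a new reading comes with each control period).
- viewer.camera(name): name is "scene" or "top" or "wrist"; returns a dict with "color" (400x640x3 uint8, red, green, blue), "depth" (400x640 float32, mm along the optical axis (not along the pixel's ray), 0 where there is no reading), "camera_matrix" (3x3 intrinsics, pixels), "position" and "orientation" of the camera in the world; the wrist camera has in their place "hand_eye" (4x4, takes a point from camera to tool coordinates, whose origin is the TCP and whose axes are the flange's). Camera axes: x right, y down, z forward; pixel columns grow to the right and rows downward; lengths in mm; the calibration is good to about 2 mm. A picture is of the moment at which its call begins: read the wrist's pose just before it.
- ctrl.job_done(): hands the job in; it is judged then, once.
The state is a dict: "time": time; "joint_pos": joint angles; "dq": joint speeds; "effort": joint torques, N m; "ee_pos": TCP position; "tcp_rot": TCP orientation; "contact_force": force on the tool from outside, world axes, zero at the start; "torque": the same for the moment, N m; "grip_width": finger opening in mm; "grip_force": force on a finger pad.
Only numpy, scipy, OpenCV 4.12 (cv2) and the standard library are available. Lean on these libraries where they do the work, as an engineer would, in place of code of your own. Each camera call takes 0.05 s, during which the arm holds its last target. There are 200 camera calls.

## Working session

There is one attempt and no reset: what is moved stays moved. The work goes in short steps, Python scripts to look and compute and a tool call to move; the robot and the scene stay as the last step left them, time stands still between calls to the robot, and variables do not carry over. Pictures are saved under pics/ and viewed, at most 10 in all, crops included, and the job is handed in when it is done.

Besides the shell and the picture viewer there is one more tool, called after "Emit:" in YAML: its name, and indented under it one key for each argument. move_arm: Moves the arm, as the interface text tells. Its arguments: {"type":"object","properties":{"deltas":{"type":"array"},"squeeze":{"type":"number"}},"required":["deltas"]}

```bash
mkdir -p pics; ls
python3 - <<'E'
from station import ctrl,viewer
import cv2,numpy as np
print(ctrl.state(), ctrl.nose_length)
for n in ["scene","top"]:
    c=viewer.camera(n); cv2.imwrite(f"pics/{n}0.png",c["color"][:,:,::-1]); np.savez(f"{n}0.npz",**c)
    print(n,c["camera_matrix"],c["position"],c["orientation"])
E
```

```text
pics
{'time': 0.0, 'joint_pos': array([ 1.10018844e+00,  1.16491357e-01,  1.44225928e+00,  5.63703950e-06,
        1.58400586e+00, -3.77663232e-02]), 'dq': array([-0.00096165, -0.00017061, -0.00010948, -0.00044888, -0.00035652,
       -0.00087219]), 'effort': array([ 8.12596099e-04, -7.31971335e+01, -6.32488847e+01,  9.50860681e-05,
        6.13236974e-03,  1.18115761e-05]), 'ee_pos': array([283.03751776, 612.601681  , 244.56225921]), 'tcp_rot': array([ 2.14735211e-01,  9.76672130e-01, -5.62513646e-04, -1.49056742e-04]), 'contact_force': array([ 1.40148656, -0.63787589, -0.05261868]), 'torque': array([0.02400591, 0.07300862, 0.02916218]), 'grip_force': 0.0, 'grip_width': 85.66744394233652} 14.0
scene [[477.48370022   0.         326.13390394]
 [  0.         477.48370022 204.25595043]
 [  0.           0.           1.        ]] [1169.61497418 -323.98596547  808.16869561] [ 0.79743248  0.46272503 -0.20237363 -0.33019979]
top [[461.45118346   0.         320.91096841]
 [  0.         461.45118346 195.89391137]
 [  0.           0.           1.        ]] [ 414.93313388   28.43316284 1111.53835068] [-0.70615511  0.70624439 -0.03153523  0.03961504]
```

View pics/scene0.png

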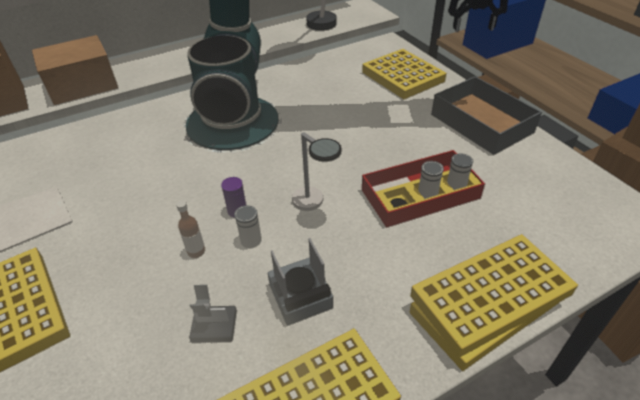

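View pics/top0.png

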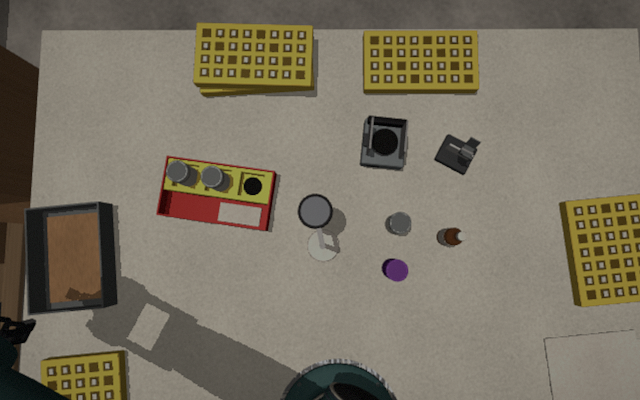

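```bash
cat > h.py <<'E'
import numpy as np,cv2
from scipy.spatial.transform import Rotation as R
def cloud(c):
    K=c["camera_matrix"];d=c["depth"];v,u=np.indices(d.shape)
    p=np.stack([(u-K[0,2])/K[0,0]*d,(v-K[1,2])/K[1,1]*d,d],-1)
    w=p@R.from_quat(c["orientation"]).as_matrix().T+c["position"]; w[d==0]=np.nan; return w
def px(c,u,v,z):
    K=c["camera_matrix"];r=R.from_quat(c["orientation"]).as_matrix()@[(u-K[0,2])/K[0,0],(v-K[1,2])/K[1,1],1]
    return c["position"]+r*(z-c["position"][2])/r[2]
E
python3 - <<'E'
from h import *
c=np.load("top0.npz");w=cloud(c);rgb=c["color"]
def reg(n,u0,u1,v0,v1,z0,z1):
    p=w[v0:v1,u0:u1].reshape(-1,3);p=p[(p[:,2]>z0)&(p[:,2]<z1)]
    if len(p)<3: print(n,"none");return
    print(n,len(p),"med",p.mean(0).round(1),"rect",[np.round(x,1) for x in cv2.minAreaRect(p[:,:2].astype(np.float32))])
print("bench",np.nanmedian(w[300:320,480:520,2]))
reg("jar",380,420,205,240,80,96)
reg("bottle",430,470,220,250,120,160)
reg("purple",380,412,255,285,60,120)
reg("mag lens",295,345,190,230,180,210)
reg("mag foot",300,345,225,268,3,40)
reg("coder all",350,415,110,175,30,140)
reg("guides",350,415,110,175,100,135)
reg("plate",350,415,110,175,56,64)
reg("bar",350,415,110,175,66,76)
reg("stand base",430,490,130,180,12,30)
reg("stand plate",430,490,130,180,50,66)
reg("clip",430,490,130,180,70,110)
reg("tub rim+foam",150,285,150,235,30,60)
reg("jar b",160,200,155,190,90,120);reg("jar c",198,232,160,195,90,120)
a=cv2.resize(rgb[105:255,345:495],None,fx=4,fy=4,interpolation=2)
cv2.imwrite("pics/a.png",np.clip(a[:,:,::-1]*1.5,0,255))
s=np.load("scene0.npz")["color"];a=cv2.resize(s[270:350,170:350],None,fx=4.4,fy=4.4,interpolation=2)
cv2.imwrite("pics/b.png",np.clip(a[:,:,::-1]*1.5,0,255))
E
```

```text
bench 0.869184732815711
jar 384 med [ 460.2 -133.6   88.9] rect [array([ 461.3, -133.4]), array([47.1, 46.6]), np.float64(89.9)]
bottle 97 med [ 429.8 -249.8  146.8] rect [array([ 429.8, -251.1]), array([19.1, 18.8]), np.float64(50.1)]
purple 419 med [ 356.5 -123.7   88.1] rect [array([ 356.3, -124.6]), array([48.6, 45.6]), np.float64(89.7)]
mag lens 971 med [477.5  51.6 202.2] rect [array([478.5,  52. ]), array([68.7, 67.2]), np.float64(45.3)]
mag foot 883 med [406.4  37.5  12.6] rect [array([406.9,  38.6]), array([ 99.7, 105.2]), np.float64(0.1)]
coder all 2145 med [ 647.7 -104.3   61.9] rect [array([ 650. , -105.8]), array([ 99.9, 111.7]), np.float64(84.0)]
guides 204 med [ 648.3 -110.8  120.6] rect [array([ 650.4, -106.4]), array([80.8, 71.2]), np.float64(83.8)]
plate 569 med [ 652.1 -104.    60.4] rect [array([ 661.7, -100.8]), array([85.3, 89.8]), np.float64(84.5)]
bar 278 med [ 689.3 -111.6   70.5] rect [array([ 660.5, -105.5]), array([87.3, 89.1]), np.float64(83.6)]
stand base 730 med [ 624.6 -274.6   20.5] rect [array([ 627.8, -281.1]), array([80.3, 70.7]), np.float64(61.9)]
stand plate 48 med [ 632.6 -271.6   58.1] rect [array([ 627.1, -280.4]), array([58.7,  6.6]), np.float64(59.4)]
clip 245 med [ 628.5 -292.1   85.4] rect [array([ 623.6, -290. ]), array([28. , 44.6]), np.float64(58.6)]
tub rim+foam 2436 med [547.  279.3  46.5] rect [array([531.7, 287. ]), array([257.6, 140.3]), np.float64(81.8)]
jar b 431 med [572.  356.9 107.8] rect [array([573.2, 358.9]), array([48.3, 47.1]), np.float64(47.0)]
jar c 426 med [560.1 280.7 108. ] rect [array([561.4, 282.3]), array([48.1, 47.4]), np.float64(47.0)][ WARN:0@0.186] global loadsave.cpp:1063 imwrite_ Unsupported depth image for selected encoder is fallbacked to CV_8U.
```

View pics/a.png

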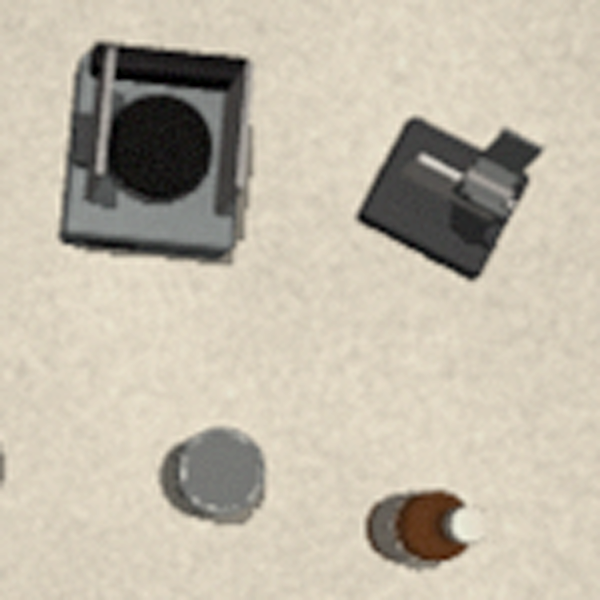

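View pics/b.png

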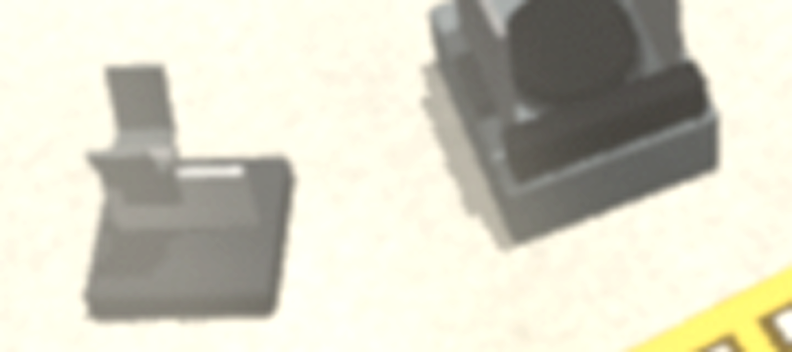

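The top crop shows the coder at (160,148) with the bar at +x, the jar at (222,470), the bottle at (430,525), and the stand with the clip at its right end, near (490,180). The scene crop shows the clip's handles flared across the plate. I'll turn the tool, lift and travel to the jar.

Emit:
move_arm:
  deltas:
    - [0.085,0,0,-0.016,0.137]
    - [0.085,0,0,-0.016,0.137]
    - [0.085,0,0,-0.016,0.137]
    - [0.085,0,0,-0.016,0.137]
    - [0.085,0,0,-0.016,0.137]
  squeeze: 40

```text
time: 0.6
ee_pos: [283.1, 612.7, 325.5]
tcp_rot: [0.533, 0.846, -0.0, 0.0]
contact_force: [-0.0, 0.9, -0.6]
grip_width: 84.8
grip_force: 0.0
```

Emit:
move_arm:
  deltas:
    - [0.085,0,0,0,0.137]
    - [0.085,0,0,0,0.137]
    - [0.085,0,0,0,0.137]
    - [0.085,0,0,0,0.137]
    - [0.085,-0.045,0.0155,0,0]

```text
time: 1.1
ee_pos: [293.4, 568.5, 322.7]
tcp_rot: [0.741, 0.671, -0.002, 0.0]
contact_force: [1.8, -0.5, 0.6]
grip_width: 85.0
grip_force: 0.0
```

Emit:
move_arm:
  deltas:
    - [0.085,-0.045,0.0155,0,0]
    - [0.085,-0.045,0.0155,0,0]
    - [0.085,-0.045,0.0155,0,0]
    - [0.085,-0.045,0.0155,0,0]
    - [0.085,-0.045,0.0155,0,0]

```text
time: 1.6
ee_pos: [350.0, 333.3, 325.0]
tcp_rot: [0.74, 0.673, -0.0, 0.0]
contact_force: [0.2, 0.2, -0.1]
grip_width: 84.8
grip_force: 0.0
```

Emit:
move_arm:
  deltas:
    - [0.085,-0.045,0.0155,0,0]
    - [0.085,-0.045,0.0155,0,0]
    - [0.085,-0.045,0.0155,0,0]
    - [0.085,-0.045,0.0155,0,0]
    - [0.085,-0.045,0.0155,0,0]

```text
time: 2.1
ee_pos: [405.7, 102.0, 325.3]
tcp_rot: [0.74, 0.673, 0.0, 0.0]
contact_force: [1.5, 0.0, 0.2]
grip_width: 85.0
grip_force: 0.0
```

Emit:
move_arm:
  deltas:
    - [0.085,-0.045,0.0155,0,0]
    - [0.085,-0.045,0.0155,0,0]
    - [0.085,-0.045,0.0155,0,0]
    - [0.085,-0.045,0.0155,0,0]
    - [0.085,0,0,0,0]

```text
time: 2.6
ee_pos: [450.8, -85.7, 324.4]
tcp_rot: [0.742, 0.671, -0.001, -0.0]
contact_force: [0.4, 0.3, -0.6]
grip_width: 85.3
grip_force: 0.0
```

```bash
cat >> h.py <<'E'
def to(s,p,yaw=None):
    M=R.from_quat(s["tcp_rot"]).as_matrix();y=np.degrees(np.arctan2(M[1,1],M[0,1]))
    d=M.T@(np.array(p)-s["ee_pos"])
    print("yaw",y.round(2),"tool delta mm",d.round(1),"turn",None if yaw is None else np.radians(y-yaw).round(3))
def wrist(ctrl,viewer):
    s=ctrl.state();c=viewer.camera("wrist");K=c["camera_matrix"];d=c["depth"];v,u=np.indices(d.shape)
    p=np.stack([(u-K[0,2])/K[0,0]*d,(v-K[1,2])/K[1,1]*d,d],-1)
    T=c["hand_eye"];p=p@T[:3,:3].T+T[:3,3]
    w=p@R.from_quat(s["tcp_rot"]).as_matrix().T+s["ee_pos"];w[d==0]=np.nan
    return s,c,w
E
python3 - <<'E'
from h import *
from station import ctrl,viewer
s,c,w=wrist(ctrl,viewer)
cv2.imwrite("pics/w1.png",c["color"][:,:,::-1])
p=w.reshape(-1,3);m=(abs(p[:,2]-88)<5)&(np.hypot(p[:,0]-461,p[:,1]+133)<40)
print(m.sum(),p[m].mean(0),cv2.minEnclosingCircle(p[m][:,:2].astype(np.float32)) if m.sum() else 0)
t=np.load("top0.npz")
print("plate",px(t,385,142,60),"liner",px(t,253,186,22))
to(s,[461,-133.4,70],-5.5);print(s["ee_pos"])
E
```

```text
1433 [ 458.26537985 -134.37821871   88.18690343] ((458.248291015625, -135.30563354492188), 24.468887329101562)
plate [ 646.39747534 -107.77482539   60.        ] liner [548.79465098 202.74085502  22.        ]
yaw -5.75 tool delta mm [-46.3  15.3 254.4] turn -0.004
[450.79679733 -85.65078341 324.37346218]
```

View pics/w1.png

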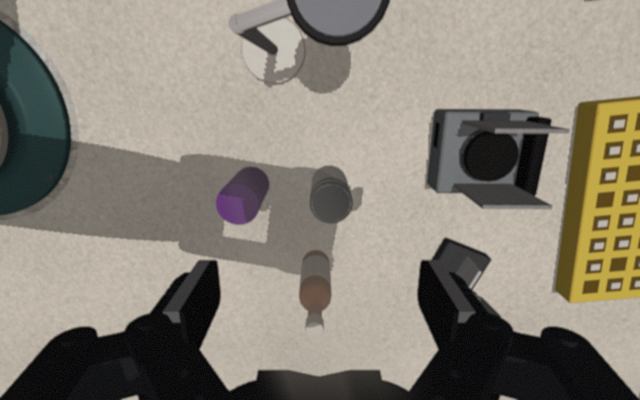

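The wrist view shows the jar at (331,195), the purple one at (243,195) and the coder plate at (488,155). The jar's pose agrees with the top camera to about 3 mm, so I'll descend and grip.

Emit:
move_arm:
  deltas:
    - [0.085,-0.024,0.007,0,0]
    - [0.085,-0.024,0.0065,0.03,0]
    - [0.085,0,0,0.05,0]
    - [0.085,0,0,0.05,0]
    - [0.085,0,0,0.05,0]

```text
time: 3.15
ee_pos: [459.1, -129.3, 143.5]
tcp_rot: [0.74, 0.673, 0.0, 0.0]
contact_force: [1.0, -0.5, -0.1]
grip_width: 84.9
grip_force: 0.0
```

Emit:
move_arm:
  deltas:
    - [0.085,0,0,0.045,0]
    - [0.085,0,0,0.028,0]
    - [0.085,0,0,0.012,0]
    - [0.085,0,0,0,0]
    - [0.085,0,0,0,0]

```text
time: 3.65
ee_pos: [460.2, -130.2, 61.9]
tcp_rot: [0.74, 0.673, 0.0, 0.001]
contact_force: [0.2, 0.2, 0.5]
grip_width: 84.9
grip_force: 0.0
```

Emit:
move_arm:
  deltas:
    - [0.04,0,0,0,0]
    - [0.04,0,0,0,0]
    - [0.04,0,0,0,0]
    - [0.04,0,0,0,0]
    - [0.04,0,0,0,0]
  squeeze: 40

```text
time: 4.15
ee_pos: [459.9, -130.5, 61.5]
tcp_rot: [0.74, 0.673, 0.0, 0.001]
contact_force: [-2.2, 1.2, 7.7]
grip_width: 47.3
grip_force: 40.5
```

Emit:
move_arm:
  deltas:
    - [0.04,0,0,-0.02,0]
    - [0.04,0,0,-0.045,0]
    - [0.04,0,0,-0.05,0]
    - [0.04,0,0,-0.05,0]
    - [0.04,0.004,0.025,-0.02,0]

```text
time: 4.65
ee_pos: [484.6, -129.1, 251.6]
tcp_rot: [0.74, 0.672, 0.002, 0.003]
contact_force: [0.4, -1.1, -1.7]
grip_width: 47.5
grip_force: 41.7
```

Emit:
move_arm:
  deltas:
    - [0.04,0.01,0.035,0,0]
    - [0.04,0.01,0.035,0,0]
    - [0.04,0,0,0,0]
    - [0.04,0,0,0,0]

```text
time: 5.05
ee_pos: [556.4, -115.3, 244.8]
tcp_rot: [0.74, 0.673, -0.0, -0.001]
contact_force: [0.5, -0.2, -1.4]
grip_width: 47.0
grip_force: 42.1
```

Run:
```python
from h import *
from station import ctrl,viewer
s,c,w=wrist(ctrl,viewer);np.savez("w2.npz",w=w,color=c["color"])
cv2.imwrite("pics/w2.png",c["color"][:,:,::-1])
p=w.reshape(-1,3);n=np.hypot(p[:,0]-650,p[:,1]+106)<90
for a,b in((40,50),(57,63),(66,74),(118,132)):
    m=n&(p[:,2]>a)&(p[:,2]<b);q=p[m]
    print(a,m.sum(),q.mean(0).round(1),cv2.minAreaRect(q[:,:2].astype(np.float32)))
print(s)
```

```text
40 4866 [ 629.9 -100.    44.9] ((647.947021484375, -106.87217712402344), (99.35440826416016, 108.95935821533203), 83.960205078125)
57 3694 [ 650.5 -107.3   59.9] ((656.7506713867188, -103.6644287109375), (86.78032684326172, 85.72089385986328), 84.04750061035156)
66 1847 [ 686.  -114.    69.5] ((657.8181762695312, -108.0879135131836), (89.02725982666016, 88.59677124023438), 83.93151092529297)
118 1404 [ 647.8 -108.3  124. ] ((648.57958984375, -107.28834533691406), (80.51803588867188, 70.81989288330078), 84.19186401367188)
{'time': 5.05, 'joint_pos': array([-2.49167332e-01, -1.16116213e-01,  1.67447311e+00, -7.66120818e-05,
        1.58451746e+00, -1.54688311e-01]), 'dq': array([-0.01447697, -0.03552721,  0.02141627, -0.00048801,  0.0025353 ,
       -0.00246646]), 'effort': array([  0.94600629, -51.46259665, -65.39538145,   0.06679379,
        -0.1837521 ,   0.10121504]), 'ee_pos': array([ 556.40525929, -115.28939481,  244.82692242]), 'tcp_rot': array([ 7.39709089e-01,  6.72926483e-01, -3.85026248e-04, -5.13724953e-04]), 'contact_force': array([ 0.53823525, -0.19661268, -1.35317463]), 'torque': array([ 0.0721351 , -0.01829738, -0.01463033]), 'grip_force': 42.06326723098755, 'grip_width': 47.04669787045834}
```

View pics/w2.png

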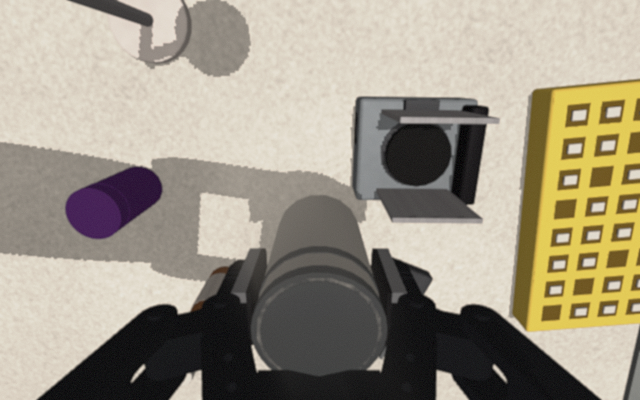

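The image shows the jar held, its top at (320,325), and the coder plate clear at (417,155).

Run:
```python
from h import *
from station import ctrl,viewer
s=ctrl.state();w=np.load("w2.npz")["w"];p=w[270:380,245:395].reshape(-1,3)
M=R.from_quat(s["tcp_rot"]).as_matrix();q=(p-s["ee_pos"])@M
for a in(-30,-28,-26,-24,-22):
  m=abs(q[:,2]-a)<1;print(a,m.sum())
m=(abs(q[:,2]+26.5)<4)&(abs(q[:,1])<28)&(abs(q[:,0])<35)
print(np.median(q[m],0),cv2.minEnclosingCircle(q[m][:,:2].astype(np.float32)),cv2.minAreaRect(q[m][:,:2].astype(np.float32)))
to(s,[648.3,-107.1,185],-6)
```

```text
-30 22
-28 1858
-26 10094
-24 457
-22 283
[-2.38251650e-01 -1.96117834e-02 -2.64107776e+01] ((0.33746981620788574, 0.07429736852645874), 28.39729881286621) ((-1.9136295318603516, -0.6417045593261719), (44.38043975830078, 51.916648864746094), 3.2994794845581055)
yaw -5.43 tool delta mm [17.  91.2 60.1] turn 0.01
```

Emit:
move_arm:
  deltas:
    - [0.04,0.0085,0.04,0,0.01]
    - [0.04,0.009,0.04,0,0]
    - [0.04,0,0.011,0,0]
    - [0.04,0,0,0,0]
    - [0.04,0,0,0,0]

```text
time: 5.6
ee_pos: [647.6, -107.5, 245.6]
tcp_rot: [0.743, 0.669, -0.0, -0.0]
contact_force: [0.1, -0.0, -1.1]
grip_width: 46.8
grip_force: 42.4
```

Run:
```python
from h import *
from station import ctrl
to(ctrl.state(),[648.3,-107.1,135],-6)
```

```text
yaw -6.04 tool delta mm [  0.5   0.7 110.6] turn -0.001
```

Emit:
move_arm:
  deltas:
    - [0.04,0.001,0.001,0.03,0]
    - [0.04,0,0,0.04,0]
    - [0.04,0,0,0.03,0]
    - [0.04,0,0,0.012,0]
    - [0.04,0,0,0.004,0]

```text
time: 6.1
ee_pos: [648.7, -106.5, 129.1]
tcp_rot: [0.743, 0.669, -0.0, -0.0]
contact_force: [0.4, -0.9, -1.6]
grip_width: 47.0
grip_force: 42.4
```

Emit:
move_arm:
  deltas:
    - [0.04,0,0,0.005,0]
    - [0.04,0,0,0.005,0]
    - [0.04,0,0,0.005,0]
    - [0.04,0,0,0,0]

```text
time: 6.5
ee_pos: [650.3, -106.5, 115.2]
tcp_rot: [0.743, 0.669, 0.001, 0.001]
contact_force: [-0.9, -0.2, 7.8]
grip_width: 47.5
grip_force: 43.0
```

Emit:
move_arm:
  deltas:
    - [0.04,0,0,0.002,0]
    - [0.04,0,0,0.002,0]
    - [0.04,0,0,0.001,0]
    - [0.04,0,0,0,0]
    - [0.04,0,0,0,0]

```text
time: 7.0
ee_pos: [650.3, -106.5, 111.4]
tcp_rot: [0.743, 0.669, 0.001, 0.001]
contact_force: [-4.9, -0.1, 12.3]
grip_width: 47.1
grip_force: 43.7
```

Emit:
move_arm:
  deltas:
    - [0.04,0,0,0.0015,0]
    - [0.04,0,0,0,0]
    - [0.04,0,0,0,0]
    - [0.04,0,0,0,0]
    - [0.04,0,0,0,0]

```text
time: 7.5
ee_pos: [650.4, -106.5, 111.3]
tcp_rot: [0.743, 0.669, 0.001, 0.001]
contact_force: [-10.3, 0.4, 24.8]
grip_width: 47.2
grip_force: 44.8
```

Emit:
move_arm:
  deltas:
    - [0.04,0,0,0,0]
    - [0.04,0,0,0,0]
    - [0.04,0,0,0,0]
    - [0.04,0,0,0,0]
    - [0.04,0,0,0,0]

```text
time: 8.0
ee_pos: [650.4, -106.6, 111.3]
tcp_rot: [0.743, 0.669, 0.001, 0.001]
contact_force: [-9.2, 0.2, 24.1]
grip_width: 47.2
grip_force: 44.8
```

Emit:
move_arm:
  deltas:
    - [0.04,0,0,0,0]
    - [0.04,0,0,0,0]
    - [0.04,0,0,-0.01,0]
    - [0.04,0,0,-0.03,0]
    - [0.04,0,0,-0.045,0]

```text
time: 8.5
ee_pos: [648.8, -106.1, 191.6]
tcp_rot: [0.743, 0.669, -0.001, -0.002]
contact_force: [0.8, -0.1, -1.0]
grip_width: 47.4
grip_force: 42.2
```

Emit:
move_arm:
  deltas:
    - [0.04,0,0,-0.05,0]
    - [0.04,0,0,-0.045,0]
    - [0.04,0.03,-0.005,0,0.022]
    - [0.04,0.045,-0.02,0,0.022]
    - [0.04,0.045,-0.02,0,0]

```text
time: 9.0
ee_pos: [620.1, 19.7, 288.1]
tcp_rot: [0.759, 0.652, 0.0, 0.0]
contact_force: [1.2, 0.5, -1.5]
grip_width: 47.1
grip_force: 42.3
```

Emit:
move_arm:
  deltas:
    - [0.04,0.04,-0.025,0,0]
    - [0.04,0.035,-0.025,0,0]
    - [0.04,0.012,-0.012,0,0]
    - [0.04,0,0,0,0]
    - [0.04,0,0,0,0]

```text
time: 9.5
ee_pos: [572.4, 113.6, 288.1]
tcp_rot: [0.758, 0.653, 0.0, 0.0]
contact_force: [0.6, -0.7, -1.7]
grip_width: 47.1
grip_force: 42.3
```

Run:
```python
from h import *
from station import ctrl,viewer
s,c,w=wrist(ctrl,viewer);np.savez("w3.npz",w=w,color=c["color"],**{k:s[k] for k in("ee_pos","tcp_rot")})
cv2.imwrite("pics/w3.png",c["color"][:,:,::-1])
p=w.reshape(-1,3);n=(abs(p[:,0]-535)<110)&(abs(p[:,1]-285)<170)
for a,b in((43,53),(103,114)):
    m=n&(p[:,2]>a)&(p[:,2]<b);q=p[m]
    print(a,m.sum(),q.mean(0).round(1),cv2.minAreaRect(q[:,:2].astype(np.float32)))
to(s,[549.5,205,200],-8.5);print(s["ee_pos"])
```

```text
43 6545 [535.2 213.1  46.3] ((518.8693237304688, 217.99435424804688), (119.73892974853516, 140.4085693359375), 81.69743347167969)
103 112 [555.7 258.7 107.2] ((555.3475952148438, 258.805908203125), (3.273566246032715, 23.151607513427734), 81.83830261230469)
yaw -8.52 tool delta mm [ 87.  -36.3  88. ] turn -0.0
[572.41429862 113.64325327 288.08700033]
```

View pics/w3.png

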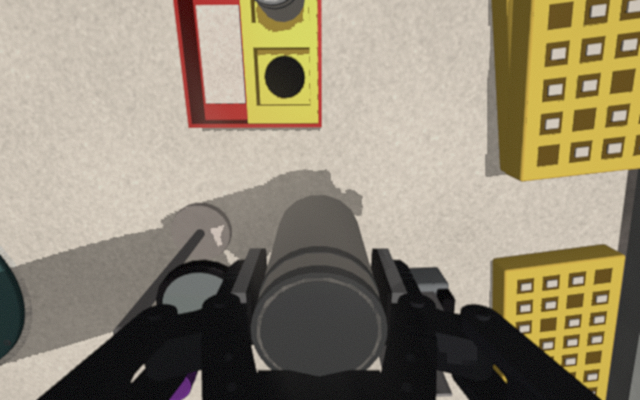

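The image shows the empty pocket with its dark liner at (285,77), and the jar's top at (320,325).

Run:
```python
from h import *
from station import ctrl
d=np.load("w3.npz");w=d["w"];g=d["color"].max(2)
m=np.zeros(g.shape,bool);m[52:102,258:308]=g[52:102,258:308]<60
q=w[m];q=q[abs(q[:,2]-22)<6];print(len(q),q.mean(0),cv2.minEnclosingCircle(q[:,:2].astype(np.float32)))
s=dict(ee_pos=d["ee_pos"],tcp_rot=d["tcp_rot"])
# tub corners from near end rect
b=cv2.boxPoints(((518.87,217.99),(119.74,140.41),81.7));print(b)
t=np.load("top0.npz");wt=cloud(t);gt=t["color"].max(2);m=np.zeros(gt.shape,bool);m[174:198,242:266]=gt[174:198,242:266]<60
q=wt[m];q=q[abs(q[:,2]-22)<8];print(len(q),q.mean(0),cv2.minEnclosingCircle(q[:,:2].astype(np.float32)))
```

```text
1207 [548.04450622 204.3556881   22.01501405] ((548.00634765625, 204.1263885498047), 20.66214942932129)
[[440.75772 168.88164]
 [579.697   148.61256]
 [596.9823  267.0984 ]
 [458.04297 287.36743]]
242 [548.96785322 204.15123046  23.25051346] ((549.0014038085938, 204.37103271484375), 21.211223602294922)
```

Emit:
move_arm:
  deltas:
    - [0.04,0.04,-0.017,0,0]
    - [0.04,0.04,-0.017,0,0]
    - [0.04,0.007,-0.0035,0.02,0]
    - [0.04,0,0,0.045,0]
    - [0.04,0,0,0.045,0]

```text
time: 10.05
ee_pos: [548.9, 205.0, 177.0]
tcp_rot: [0.758, 0.652, 0.001, 0.0]
contact_force: [0.6, -0.2, -1.2]
grip_width: 47.5
grip_force: 42.3
```

Emit:
move_arm:
  deltas:
    - [0.04,0,0,0.025,0]
    - [0.04,0,0,0,0]
    - [0.04,0,0,0,0]

```text
time: 10.35
ee_pos: [548.8, 204.9, 153.7]
tcp_rot: [0.758, 0.652, 0.0, 0.0]
contact_force: [-0.2, 0.3, 0.1]
grip_width: 47.0
grip_force: 42.2
```

Run:
```python
from h import *
from station import ctrl,viewer
to(ctrl.state(),[548.2,205,84],-8.5)
c=viewer.camera("top");w=cloud(c);p=w.reshape(-1,3);s=ctrl.state();z=s["ee_pos"][2];print(z)
```

```text
yaw -8.6 tool delta mm [ 0.  -0.6 69.7] turn -0.002
154.72482231168416
```

Emit:
move_arm:
  deltas:
    - [0.04,0,-0.0005,0.025,0]
    - [0.04,0,0,0.02,0]
    - [0.04,0,0,0.015,0]
    - [0.04,0,0,0.006,0]
    - [0.04,0,0,0,0]

```text
time: 10.9
ee_pos: [547.8, 205.6, 87.1]
tcp_rot: [0.758, 0.652, 0.0, 0.0]
contact_force: [0.8, 0.7, -0.6]
grip_width: 47.5
grip_force: 42.3
```

Emit:
move_arm:
  deltas:
    - [0.04,0,0,0.002,0]
    - [0.04,0,0,0.0015,0]
    - [0.04,0,0,0.001,0]
    - [0.04,0,0,0,0]

```text
time: 11.3
ee_pos: [547.9, 205.8, 83.5]
tcp_rot: [0.758, 0.653, 0.001, 0.0]
contact_force: [-1.6, -0.1, 5.6]
grip_width: 47.3
grip_force: 43.0
```

Emit:
move_arm:
  deltas:
    - [0.085,0,0,0,0]
    - [0.085,0,0,0,0]
    - [0.085,0,0,0,0]
    - [0.085,0,0,0,0]
    - [0.085,0,0,0,0]

```text
time: 11.8
ee_pos: [547.5, 205.6, 82.2]
tcp_rot: [0.758, 0.653, -0.0, -0.0]
contact_force: [-0.2, -0.3, 0.2]
grip_width: 84.9
grip_force: 0.0
```

Emit:
move_arm:
  deltas:
    - [0.085,0,0,-0.02,0]
    - [0.085,0,0,-0.045,0]
    - [0.085,0,0,-0.05,0]
    - [0.085,0,0,-0.05,0]
    - [0.085,0,0,-0.05,0]

```text
time: 12.3
ee_pos: [547.1, 205.5, 299.5]
tcp_rot: [0.758, 0.653, 0.0, 0.0]
contact_force: [0.8, -0.3, 0.3]
grip_width: 84.8
grip_force: 0.0
```

Run:
```python
from h import *
from station import ctrl,viewer
s=ctrl.state();c=viewer.camera("top");np.savez("top1.npz",**c);w=cloud(c);p=w[150:235,150:285].reshape(-1,3)
m=(abs(p[:,2]-110)<8)&(np.hypot(p[:,0]-548,p[:,1]-204)<45)
q=p[m];print(len(q),q.mean(0) if len(q) else 0,cv2.minEnclosingCircle(q[:,:2].astype(np.float32)) if len(q) else 0)
to(s,[600,-225,300],-29)
print(s["ee_pos"])
```

```text
8 [554.57658235 179.88921693 109.73470634] ((554.54345703125, 180.1341552734375), 7.663383960723877)
yaw -8.54 tool delta mm [-417.9  116.2   -0.6] turn 0.357
[547.1445905  205.51631996 299.45468349]
```

Emit:
move_arm:
  deltas:
    - [0.085,-0.043,0.016,0,0]
    - [0.085,-0.043,0.016,0,0]
    - [0.085,-0.043,0.016,0,0]
    - [0.085,-0.043,0.016,0,0]
    - [0.085,-0.043,0.016,0,0]

```text
time: 12.85
ee_pos: [594.8, -20.7, 297.4]
tcp_rot: [0.758, 0.653, 0.0, 0.0]
contact_force: [0.5, 0.7, -0.3]
grip_width: 85.2
grip_force: 0.0
```

Emit:
move_arm:
  deltas:
    - [0.085,-0.044,0.012,0,0]
    - [0.085,-0.044,0.012,0,0]
    - [0.085,-0.044,0.012,0,0]
    - [0.085,-0.044,0.012,0,0]
    - [0.085,-0.044,0.012,0,0]

```text
time: 13.35
ee_pos: [621.3, -247.3, 297.2]
tcp_rot: [0.758, 0.652, 0.0, 0.0]
contact_force: [-0.1, 0.2, 0.8]
grip_width: 84.9
grip_force: 0.0
```

Emit:
move_arm:
  deltas:
    - [0.085,-0.044,0.01,0,0]
    - [0.085,0,0,0,0.12]
    - [0.085,0,0,0,0.12]
    - [0.085,0,0,0,0.117]
    - [0.085,0,0,0,0]

```text
time: 13.85
ee_pos: [624.7, -290.5, 297.0]
tcp_rot: [0.862, 0.507, -0.0, -0.0]
contact_force: [0.4, -0.8, 0.5]
grip_width: 85.3
grip_force: 0.0
```

Run:
```python
from h import *
from station import ctrl,viewer
s,c,w=wrist(ctrl,viewer);np.savez("w4.npz",w=w,color=c["color"],**{k:s[k] for k in("ee_pos","tcp_rot")})
a=cv2.resize(c["color"][60:290,200:480],None,fx=2.5,fy=2.5);cv2.imwrite("pics/w4.png",a[:,:,::-1])
p=w.reshape(-1,3);n=np.hypot(p[:,0]-624,p[:,1]+285)<65
for a,b in((15,25),(50,63),(66,110),(66,74),(74,82),(82,88),(88,92),(92,110)):
    m=n&(p[:,2]>a)&(p[:,2]<b);q=p[m]
    print(a,m.sum(),q.mean(0).round(1),[np.round(x,1) for x in cv2.minAreaRect(q[:,:2].astype(np.float32))] if m.sum()>3 else 0)
print(np.sort(p[n][:,2])[-30:][::6])
to(s,[624,-290,200],-29);print(s["ee_pos"])
c=viewer.camera("top");w=cloud(c);p=w[150:235,150:285].reshape(-1,3)
q=p[(abs(p[:,2]-110)<8)&(np.hypot(p[:,0]-548,p[:,1]-204)<45)];print("placed jar",len(q),q.mean(0),cv2.minEnclosingCircle(q[:,:2].astype(np.float32)))
```

```text
15 2692 [ 632.5 -272.7   19.8] [array([ 626.7, -283. ]), array([80., 70.]), np.float64(61.5)]
50 120 [ 633.5 -270.7   59.4] [array([ 626.6, -282.5]), array([59.2,  9.7]), np.float64(55.0)]
66 1197 [ 622.5 -290.7   85.5] [array([ 622.1, -291.4]), array([28.2, 45. ]), np.float64(60.1)]
66 71 [ 624.1 -288.9   73.1] [array([ 622. , -291.4]), array([28.2, 22. ]), np.float64(60.3)]
74 583 [ 622.2 -290.9   75.7] [array([ 622.5, -291.4]), array([27.7, 30.3]), np.float64(60.6)]
82 91 [ 622.7 -290.6   84.9] [array([ 622.1, -291.5]), array([24., 33.]), np.float64(61.3)]
88 62 [ 621.6 -290.4   90.1] [array([ 622.7, -291.4]), array([23.4, 35.5]), np.float64(61.8)]
92 390 [ 622.8 -290.8  101.8] [array([ 622.1, -291.4]), array([24.3, 44.8]), np.float64(61.8)]
[371.09236424 371.16490592 371.27961389 371.36588338 371.51794453]
yaw -29.12 tool delta mm [ 0.  -0.9 97. ] turn -0.002
[ 624.74900562 -290.46962163  297.04388485]
placed jar 393 [548.23101841 201.7754245  111.24095288] ((548.627197265625, 201.9577178955078), 24.48401641845703)
```

View pics/w4.png

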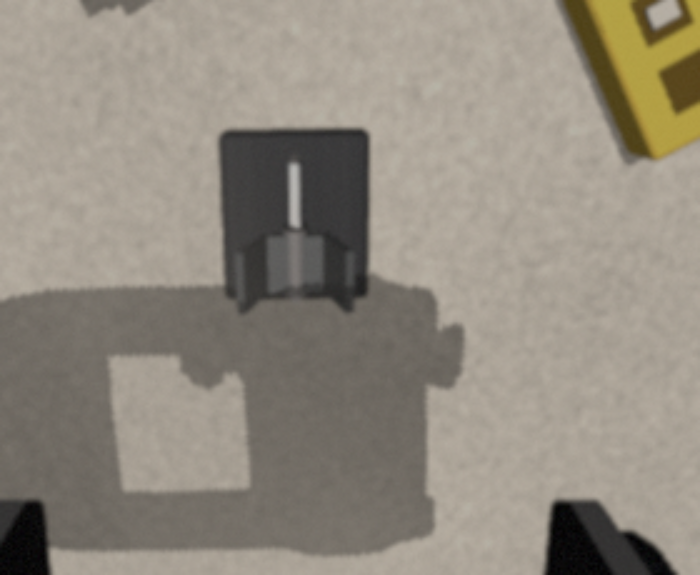

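The crop shows the clip at about (295,265), square to the gripper, with the plate sticking out above it. The placed jar measures at (548,202), in the pocket. I'll descend over the clip.

Emit:
move_arm:
  deltas:
    - [0.085,-0.002,-0.0015,0.03,-0.01]
    - [0.085,0,0,0.045,0]
    - [0.085,0,0,0.045,0]
    - [0.085,0,0,0.045,0]
    - [0.085,0,0,0.03,0]

```text
time: 14.45
ee_pos: [621.5, -290.7, 98.8]
tcp_rot: [0.858, 0.513, -0.001, -0.001]
contact_force: [0.0, -0.4, 0.8]
grip_width: 85.2
grip_force: 0.0
```

Emit:
move_arm:
  deltas:
    - [0.085,0,0,0.015,0]
    - [0.085,0,0,0.004,0]
    - [0.085,0,0,0,0]
    - [0.085,0,0,0,0]

```text
time: 14.85
ee_pos: [623.3, -291.7, 85.4]
tcp_rot: [0.859, 0.512, 0.001, 0.001]
contact_force: [-0.2, 0.1, 0.6]
grip_width: 85.3
grip_force: 0.0
```

Run:
```python
from h import *
from station import ctrl
to(ctrl.state(),[622.3,-291.3,83],-28.6)
```

```text
yaw -28.39 tool delta mm [-0.1 -1.   2.4] turn 0.004
```

Emit:
move_arm:
  deltas:
    - [0.05,0,-0.001,0.002,0]
    - [0.04,0,0,0,0]
    - [0.02,0,0,0,0]
    - [0.02,0,0,0,0]
    - [0.02,0,0,0,0]
  squeeze: 35

```text
time: 15.35
ee_pos: [621.8, -291.0, 81.6]
tcp_rot: [0.859, 0.512, 0.0, 0.0]
contact_force: [2.2, -0.7, 0.1]
grip_width: 25.3
grip_force: 40.0
```

Emit:
move_arm:
  deltas:
    - [0.02,0,0,0,0]
    - [0.02,0,0,0,0]
    - [0.02,0,0,0,0]
    - [0.02,0,0,0,0]

```text
time: 15.75
ee_pos: [621.8, -291.0, 81.5]
tcp_rot: [0.859, 0.512, 0.0, 0.0]
contact_force: [4.1, -2.5, 1.0]
grip_width: 25.6
grip_force: 40.3
```

Emit:
move_arm:
  deltas:
    - [0.02,0,0,-0.008,0]
    - [0.02,0,0,-0.02,0]
    - [0.02,0,0,-0.04,0]
    - [0.02,0,0,-0.05,0]
    - [0.02,0,0,-0.05,0]

```text
time: 16.25
ee_pos: [620.9, -290.4, 250.9]
tcp_rot: [0.859, 0.512, -0.0, -0.001]
contact_force: [1.2, -0.2, -0.4]
grip_width: 25.2
grip_force: 39.6
```

Emit:
move_arm:
  deltas:
    - [0.02,0,0,-0.045,0]
    - [0.02,0,0,-0.005,-0.09]
    - [0.02,0,0,0,-0.13]
    - [0.02,0,0,0,-0.128]
    - [0.02,0,0,0,0]

```text
time: 16.75
ee_pos: [621.3, -290.7, 299.3]
tcp_rot: [0.757, 0.654, -0.0, -0.0]
contact_force: [-0.3, 0.3, -0.8]
grip_width: 25.9
grip_force: 39.6
```

Emit:
move_arm:
  deltas:
    - [0.02,0.03,-0.006,0,0]
    - [0.02,0.044,-0.009,0,0]
    - [0.02,0.045,-0.01,0,0]
    - [0.02,0.045,-0.01,0,0]
    - [0.02,0.045,-0.01,0,0]

```text
time: 17.25
ee_pos: [607.2, -75.8, 299.3]
tcp_rot: [0.759, 0.651, -0.0, -0.0]
contact_force: [0.1, -0.6, -0.9]
grip_width: 25.2
grip_force: 39.6
```

Emit:
move_arm:
  deltas:
    - [0.02,0.045,-0.01,0,0]
    - [0.02,0.045,-0.01,0,0]
    - [0.02,0.045,-0.01,0,0]
    - [0.02,0.034,-0.03,0,0]
    - [0.02,0.034,-0.034,0,0]

```text
time: 17.75
ee_pos: [543.9, 138.6, 298.8]
tcp_rot: [0.759, 0.651, -0.001, -0.0]
contact_force: [1.1, 0.6, 0.1]
grip_width: 25.3
grip_force: 39.6
```

Emit:
move_arm:
  deltas:
    - [0.02,0.034,-0.034,0,0]
    - [0.02,0.034,-0.034,0,0]
    - [0.02,0.02,-0.025,0,0]
    - [0.02,0,0,0,0]
    - [0.02,0,0,0,0]

```text
time: 18.25
ee_pos: [465.4, 238.2, 299.5]
tcp_rot: [0.758, 0.652, -0.0, 0.0]
contact_force: [-0.3, -0.5, -0.7]
grip_width: 25.3
grip_force: 39.6
```

Run:
```python
from h import *
from station import ctrl,viewer
s,c,w=wrist(ctrl,viewer);np.savez("w5.npz",w=w,color=c["color"],**{k:s[k] for k in("ee_pos","tcp_rot")})
cv2.imwrite("pics/w5.png",c["color"][:,:,::-1])
M=R.from_quat(s["tcp_rot"]).as_matrix();p=w.reshape(-1,3);q=(p-s["ee_pos"])@M
m=(abs(q[:,0])<25)&(abs(q[:,1])<15)&(abs(q[:,2])<60);k=q[m];print("clip in tool",m.sum(),k.min(0),k.max(0))
# rim: points near z 50 by the front wall
n=(abs(p[:,2]-50)<2.5)&(abs(p[:,1]-300)<90)&(abs((p[:,0]-461.6)*.989-(p[:,1]-295.3)*.146)<12);r=p[n]
print(len(r),r.min(0),r.max(0))
f=np.polyfit(r[:,1],r[:,0],1);print("rim x at y=295:",np.polyval(f,295),"slope",f[0],"res",(r[:,0]-np.polyval(f,r[:,1])).std())
to(s,[461.6,295.3,100],-8.4);print(s["ee_pos"],s["grip_width"])
```

```text
clip in tool 7577 [-14.31693156 -14.99669948 -59.9986249 ] [18.61397536 14.99939772 44.44265198]
683 [448.25358015 210.46185535  47.51637725] [476.99484672 389.8196096   52.17206316]
rim x at y=295: 461.5226724542726 slope 0.1441536703224659 res 1.174376609733003
yaw -8.57 tool delta mm [ 56.  -12.3 199.5] turn -0.003
[465.42242612 238.17157926 299.46719479] 25.33423358315505
```

View pics/w5.png

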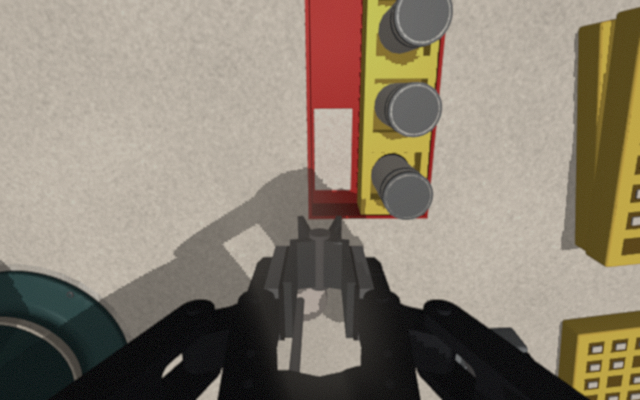

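The image shows the clip held with its open jaws at (305,225) and (338,225). The tub's front wall runs up from about (310,215), and all three jars stand in the foam.

Emit:
move_arm:
  deltas:
    - [0.02,0.03,-0.007,0,-0.004]
    - [0.02,0.026,-0.005,0.03,0]
    - [0.02,0,0,0.05,0]
    - [0.02,0,0,0.05,0]
    - [0.02,0,0,0.04,0]

```text
time: 18.8
ee_pos: [462.2, 293.8, 126.2]
tcp_rot: [0.757, 0.653, -0.001, -0.0]
contact_force: [1.0, 0.2, -0.2]
grip_width: 25.4
grip_force: 39.6
```

Emit:
move_arm:
  deltas:
    - [0.02,0,0,0.012,0]
    - [0.02,0,0,0,0]
    - [0.02,0,0,0,0]

```text
time: 19.1
ee_pos: [463.3, 295.1, 119.5]
tcp_rot: [0.757, 0.654, 0.001, 0.0]
contact_force: [0.5, 0.5, 0.3]
grip_width: 25.3
grip_force: 39.6
```

Run:
```python
from h import *
from station import ctrl
to(ctrl.state(),[461.6,295.3,70],-8.3)
```

```text
yaw -8.32 tool delta mm [-0.1 -1.8 49.5] turn -0.0
```

Emit:
move_arm:
  deltas:
    - [0.02,0,-0.0015,0.015,0]
    - [0.02,0,0,0.015,0]
    - [0.02,0,0,0.01,0]
    - [0.02,0,0,0,0]

```text
time: 19.5
ee_pos: [460.3, 294.9, 75.6]
tcp_rot: [0.756, 0.654, -0.001, -0.0]
contact_force: [1.3, -0.3, -0.5]
grip_width: 25.3
grip_force: 39.6
```

Emit:
move_arm:
  deltas:
    - [0.02,0,0,0.005,0]
    - [0.02,0,0,0.003,0]
    - [0.02,0,0,0,0]
    - [0.02,0,0,0,0]

```text
time: 19.9
ee_pos: [461.5, 295.4, 69.7]
tcp_rot: [0.756, 0.654, 0.001, 0.0]
contact_force: [7.9, 0.3, -2.7]
grip_width: 25.5
grip_force: 40.2
```

Emit:
move_arm:
  deltas:
    - [0.035,0,0,0,0]
    - [0.045,0,0,0,0]
    - [0.07,0,0,0,0]
    - [0.07,0,0,0,0]
    - [0.07,0,0,0,0]

```text
time: 20.4
ee_pos: [460.6, 295.3, 69.3]
tcp_rot: [0.756, 0.654, -0.0, -0.0]
contact_force: [-0.2, -0.7, 0.1]
grip_width: 69.8
grip_force: 0.0
```

Emit:
move_arm:
  deltas:
    - [0.07,0,0,-0.01,0]
    - [0.07,0,0,-0.03,0]
    - [0.07,0,0,-0.05,0]
    - [0.07,0,0,-0.05,0]
    - [0.07,0,0,-0.05,0]

```text
time: 20.9
ee_pos: [460.2, 295.0, 262.3]
tcp_rot: [0.756, 0.654, 0.0, 0.0]
contact_force: [1.3, 1.4, 0.9]
grip_width: 69.8
grip_force: 0.0
```

Emit:
move_arm:
  deltas:
    - [0.07,0,0,-0.03,0]
    - [0.07,0,0,0,0]
    - [0.07,0,0,0,0]

```text
time: 21.2
ee_pos: [460.6, 295.3, 290.1]
tcp_rot: [0.756, 0.654, 0.001, 0.0]
contact_force: [-0.2, -0.0, -0.0]
grip_width: 70.4
grip_force: 0.0
```

Run:
```python
from h import *
from station import ctrl,viewer
s,c,w=wrist(ctrl,viewer)
a=cv2.resize(c["color"][60:290,200:480],None,fx=2.5,fy=2.5);cv2.imwrite("pics/w6.png",a[:,:,::-1])
p=w.reshape(-1,3);n=np.hypot(p[:,0]-461.6,p[:,1]-295.3)<40
for a,b in((62,110),(82,110)):
    q=p[n&(p[:,2]>a)&(p[:,2]<b)];print(len(q),q.mean(0),q[:,2].max(),cv2.minAreaRect(q[:,:2].astype(np.float32)))
q=p[(abs(p[:,2]-110)<6)&(np.hypot(p[:,0]-548,p[:,1]-203)<35)];print("jar",len(q),q.mean(0),cv2.minEnclosingCircle(q[:,:2].astype(np.float32)))
print(s["contact_force"],s["ee_pos"])
```

```text
661 [462.10447629 295.86730956  79.44314067] 93.52953636186675 ((461.6035461425781, 295.7137145996094), (25.835309982299805, 44.87617874145508), 82.00865173339844)
308 [461.95050935 295.62146656  89.46434759] 93.52953636186675 ((461.552001953125, 295.173583984375), (24.453937530517578, 44.99094009399414), 81.62946319580078)
jar 1285 [547.74999903 208.06460011 109.89461912] ((546.67431640625, 201.79644775390625), 24.992380142211914)
[-0.24482877 -0.02477916 -0.04306442] [460.61639603 295.26461696 290.07136455]
```

View pics/w6.png

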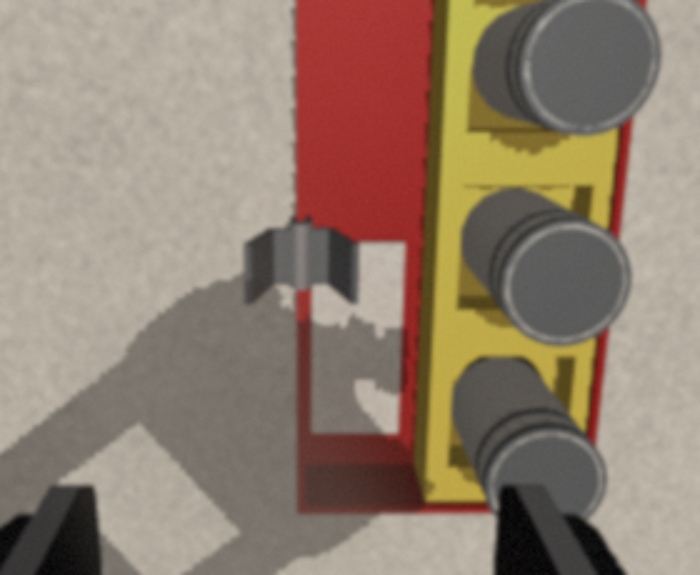

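The crop shows the clip astride the front wall at about (300,260), square to it, and the jar in its pocket. The clip's top is at z ≈ 93, so its jaw tips sit about 20 mm below the rim. I'll hand it in.

```bash
python3 -c "
from station import ctrl
print(ctrl.job_done())"
```

```text
the job is handed in; nothing more can be done
None
```

I've handed the job in; no verdict came back. The jar was held against the coder's plate for about a second at roughly 24 N, stands released in the pocket that was empty, and the clip sits square on the tub's front wall about 20 mm down.

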